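Tare the cheese dish on the counter balance

ROBOT

A 6-joint arm with a two-finger parallel gripper is mounted at the origin on a cart in front of the work surface, level with it; the furniture and walls round the work are solid. World frame = base frame: x ahead of the robot, y to its left, z up, the work surface at z = 0. Lengths are in m, angles in rad, forces in N, time in s.
With the tool pointing down it reaches from about 0.375 to 0.825 m from the base axis. Payload 5.5 kg.
Tool frame: the origin (TCP) lies between the finger pads; the fingertips stand 8 mm ahead of it and the grasp point (between the pads) lies 11 mm behind it; z points along the fingers, y is the line along which they close (so a half turn about z gives the same grasp; the last joint's range is limited). The gripper opens to 85 mm and grips with 20 to 120 N. Pads are 22 mm wide; open, the fingers measure 114 mm over their backs; the gripper's body (76 mm by 85 mm) begins 54 mm behind the grasp point. The pads swing forward as they close: fully open they stand 13 mm farther back than shut.
Start: joints at [-1.322, 0.314, -0.047, 1.21, 0, 1.571], TCP at [0.148, -0.582, 0.239] pointing down, gripper open.
Joint ranges: [-2.67, 2.67], [-0.69, 1.73], [-1.03, 1.25], [-2.08, 2.16], [-1.42, 1.45], [-3.14, 3.14]. Speed limits (rad/s): [2.39, 2.39, 3.01, 3.14, 3.14, 3.14].

INTERFACE

Orientations are given as a 3x3 rotation matrix whose columns are the frame's x, y, z axes.
In Python, from cell import r gives the robot as it stands. Calls block until the motion is done:
- r.move_ptp(position, orientation): joint-space move of the TCP to a pose.
- r.move_l(position, ori=None, speed=0.15): straight line of the TCP; ori=None keeps the orientation; speed is the mean speed in m/s.
- r.goto_joints(angles): joint-space move.
- r.open_gripper() and r.close(f_grip=None): open the fingers fully, or close them until they stop; f_grip is the grip in N (None keeps the last).
- r.dwell(seconds).
- r.solve_ik(position, orientation): joint angles nearest the present ones, or None.
- r.get_image(name): name is "side" or "top"; returns a dict with "frame" (480x640x3 uint8, red, green, blue), "depth" (480x640 float32, m along the optical axis (not along the pixel's ray), 0 where there is no reading), "fx", "fy", "cx", "cy" (pixels), "T" (4x4, takes a point from camera to world coordinates). Camera axes: x right, y down, z forward; pixel columns grow to the right and rows downward; lengths in m; the calibration is good to about 2 mm. A picture is of the moment at which its call begins.
A pose or a line that the arm cannot do raises r.PlanningError and nothing moves.
- r.close_job(): hands the job in; it is judged then, once.
Trained networks look in the newest picture that a camera, given by its name, has taken for a name from the list of things; names that differ only in an ending like _2 or _b are one class to them, and where a whole thing is asked for, a point or a joint stands for the part that bears it (a point fixed in the world has none). Each returns a list of dicts, best first, with "p" (0 to 1); they miss things now and then, are a little off and sometimes report something else, mostly with a low value. They report only what shows in the picture. A call takes as long as a camera call. They do not tell look-alikes from the thing itself.
- r.look_for(query, camera): "centre" ([row, column] in pixels, amid what is visible of it).
- r.cut_out(query, camera): "mask" (480x640 bool, what is visible of it) and "centre" ([row, column] in pixels, amid what is visible of it).
- r.place_of(query, camera): "centre" ([row, column] in pixels: a listed point, or the origin of a listed thing).
Readings, each from a call of its own:
- r.current_time(): time.
- r.current_q(): joint angles.
- r.current_qvel(): joint speeds.
- r.current_joint_torque(): joint torques, N m.
- r.current_position(): TCP position.
- r.current_tool_rot(): TCP orientation.
- r.current_force(): force on the tool from outside, world axes, zero at the start.
- r.current_moment(): the same for the moment, N m.
- r.current_gripper_width(): opening from 0.0 (shut) to 1.0 (fully open).
- r.current_finger_force(): force on a finger pad.
Only numpy, scipy, OpenCV 4.12 (cv2) and the standard library are available. Lean on these libraries where they do the work, as an engineer would, in place of code of your own. Each camera call takes 0.05 s, during which the arm holds its last target. There are 200 camera calls.

TASK

A yellow dish of 300 g stands on one pan of the balance. Pick from the three brass weights on the table (large 200 g, medium 100 g, small 50 g) the ones that make up its weight, and set them down gently, upright, in the empty pan so that the beam comes level. Leave the dish on its pan and the unneeded weight where it stands.

Things in the scene. Friction and masses are not known exactly. Their poses are not given: they have to be found in the camera images.
- weight_200: The large brass weight, 200 g: an upright solid cylinder of 32 mm diameter and 30 mm height, with a narrower knob (19 mm diameter) on a thin neck above it, 42 mm high over all. Origin at the centre of its underside, z up. It starts standing upright on the table at the robot's side of the balance; the places of the three weights are shuffled.
- weight_100: The medium brass weight, 100 g: an upright solid cylinder of 26 mm diameter and 23 mm height, with a narrower knob (16 mm diameter) on a thin neck above it, 35 mm high over all. Origin at the centre of its underside, z up. It starts standing upright on the table at the robot's side of the balance; the places of the three weights are shuffled.
- weight_50: The small brass weight, 50 g: an upright solid cylinder of 20 mm diameter and 20 mm height, with a narrower knob (12 mm diameter) on a thin neck above it, 32 mm high over all. Origin at the centre of its underside, z up. It starts standing upright on the table at the robot's side of the balance; the places of the three weights are shuffled.
- dish: The yellow ceramic dish shaped like a piece of cheese, open at the top, 71 x 94 x 47 mm, 300 g. Origin at the centre of its underside. It stands on the balance's left pan and weighs that pan down.
- free_pan (a point): Centre of the upper side of the floor of the empty right pan (toward -y) of the balance: a round steel pan, flat inside to 58 mm radius, rim 136 mm across and 6 mm above the floor. It stays horizontal: x away from the robot, y along the beam to the other pan, whose centre is 170 mm away, z up. Floor 79 mm above the table at the start, 69 mm when level. A 106 mm high index plate stands midway.
- beam (a joint): Angle of the balance beam, rad: 0 level; negative: the dish side is down (-0.12 on the stop, as at the start); positive: the empty pan side is down (at most 0.12). Where in a pan a load stands does not matter. An imbalance of 50 g drives it to a stop or nearly; it settles in about a second. The blue base is fixed to the table.
There are look-alikes about, which are no part of the job. What is shaped like the weight_100 but pink or red is not meant. Leave any purple look-alike of the weight_50 alone.

How it is judged:
At the end, for the whole second after the job is handed in: Beam at rest level within 0.045 rad; 200 g and 100 g weights at rest in the free pan, upright within 10 degrees, undersides within 8 mm of its floor, centres within 52 mm of its centre; dish (within 40 mm) and 50 g weight (within 30 mm) where they started, upright within 10 degrees (value of joint beam between -0.045 and 0.045 rad and velocity of joint beam between -0.05 and 0.05 rad/s and horizontal distance between each of weight_200, weight_100 and free_pan below 0.052 m and z of weight_200 in the frame of free_pan between -0.008 and 0.008 m and angle between each of weight_200, weight_100, dish, weight_50's own z axis and vertical below 0.17 rad and linear speed of each of weight_200, weight_100 below 0.03 m/s and z of weight_100 in the frame of free_pan between -0.008 and 0.008 m and distance of dish from where it was at the start of the episode below 0.04 m and distance of weight_50 from where it was at the start of the episode below 0.03 m); the robot touches nothing.
It fails at once if the unneeded 50 g weight is moved more than 30 mm (distance of weight_50 from where it was at the start of the episode above 0.03 m).
It fails at once if the dish is moved more than 40 mm (distance of dish from where it was at the start of the episode above 0.04 m).
It fails at once if the 200 g weight is dropped (falls free of the fingers at over 0.7 m/s) (linear speed of weight_200 above 0.7 m/s and contact force between the fingers and weight_200 below 0.1 N).
It fails at once if the 100 g weight is dropped (falls free of the fingers at over 0.7 m/s) (linear speed of weight_100 above 0.7 m/s and contact force between the fingers and weight_100 below 0.1 N).
It also fails if it takes over 50 s, if anything falls off the work surface, if the arm or the gripper's body presses on something with over 40 N, if the wrist force passes 120 N, or if a joint passes its speed limit or range.

## Working session

There is one attempt and no reset: what is moved stays moved. The work goes in short steps, each a Python script; the robot and the scene stay as the last script left them, time stands still between calls to the robot, and variables do not carry over. Pictures are saved under pics/ and viewed, at most 10 in all, crops included, and the job is handed in when it is done.

```bash
mkdir -p pics; cat > h.py <<'E'
import numpy as np, cv2
from cell import r
def world(im,rc,z=None):
    v,u=rc; d=np.array([(u-im['cx'])/im['fx'],(v-im['cy'])/im['fy'],1.]); T=np.array(im['T'])
    if z is None:
        p=im['depth'][max(0,int(v)-2):int(v)+3,max(0,int(u)-2):int(u)+3]; p=p[p>0]
        s=np.median(p) if len(p) else np.nan
    else: s=(z-T[2,3])/(T[:3,:3]@d)[2]
    return T[:3,:3]@(d*s)+T[:3,3]
def cloud(im):
    v,u=np.mgrid[:480,:640]; d=im['depth']; T=np.array(im['T'])
    P=np.stack([(u-im['cx'])/im['fx']*d,(v-im['cy'])/im['fy']*d,d],-1)
    P=P@T[:3,:3].T+T[:3,3]; P[d<=0]=np.nan; return P
def save(im,n,box=None,k=1):
    f=im['frame'][:,:,::-1]
    if box: f=f[box[0]:box[1],box[2]:box[3]]
    cv2.imwrite('pics/'+n,cv2.resize(f,None,fx=k,fy=k,interpolation=cv2.INTER_CUBIC))
E
python3 - <<'E'
from h import *
np.set_printoptions(precision=3,suppress=True)
for c in ('top','side'):
    im=r.get_image(c); save(im,c+'0.png'); P=cloud(im)
    print(c,np.array(im['T'])[:3],im['fx'])
    for q in ('weight_200','weight_100','weight_50','dish','free_pan'):
        for o in r.cut_out(q,c)[:4]:
            m=o['mask']; Q=P[m]; print(q,round(o['p'],2),np.round(o['centre']),'n',m.sum(),'rgb',im['frame'][m].mean(0).round(),'med',np.nanmedian(Q,0),'zmax',np.nanpercentile(Q[:,2],97), 'ext',np.nanpercentile(Q,97,axis=0)-np.nanpercentile(Q,3,axis=0))
        for o in r.place_of(q,c)[:4]: print('   place',round(o['p'],2),np.round(o['centre'],1),world(im,o['centre'],.079 if q in('free_pan',) else 0.))
E
```

```text
top [[ 0.013 -0.982  0.186  0.397]
 [-1.    -0.01   0.019 -0.102]
 [-0.017 -0.186 -0.982  0.901]] 545.3863819478848
weight_200 0.86 [314. 246.] n 314 rgb [168. 130.  72.] med [0.438 0.018 0.031] zmax 0.043338446375890516 ext [0.026 0.027 0.027]
weight_200 0.76 [326. 320.] n 220 rgb [168. 132.  77.] med [ 0.42  -0.095  0.024] zmax 0.03646994200862115 ext [0.022 0.022 0.036]
weight_200 0.64 [286. 295.] n 181 rgb [189. 112. 126.] med [ 0.48  -0.058  0.025] zmax 0.037195383412199766 ext [0.021 0.021 0.017]
weight_200 0.51 [307. 391.] n 130 rgb [161. 127.  74.] med [ 0.453 -0.207  0.021] zmax 0.03417415209294237 ext [0.018 0.017 0.028]
   place 0.72 [288.7 294.7] [ 0.481 -0.054  0.   ]
   place 0.69 [313.6 249.1] [0.439 0.02  0.   ]
   place 0.65 [284.3 339.7] [ 0.489 -0.128  0.   ]
   place 0.53 [275.8 413.3] [ 0.504 -0.25   0.   ]
weight_100 0.86 [314. 246.] n 314 rgb [168. 130.  72.] med [0.438 0.018 0.031] zmax 0.043338446375890516 ext [0.026 0.027 0.027]
weight_100 0.76 [326. 320.] n 220 rgb [168. 132.  77.] med [ 0.42  -0.095  0.024] zmax 0.03646994200862115 ext [0.022 0.022 0.036]

[... 3471 characters left out ...]
021 0.018 0.033]
weight_50 0.78 [327. 325.] n 346 rgb [ 90.  56. 103.] med [ 0.506 -0.253  0.016] zmax 0.0307213829381666 ext [0.018 0.015 0.031]
   place 0.87 [294.4 282.2] [ 0.484 -0.123  0.   ]
   place 0.77 [335.3 325. ] [ 0.513 -0.242 -0.   ]
   place 0.75 [256.1 235.8] [0.439 0.024 0.   ]
   place 0.64 [289.1 235.4] [ 0.421 -0.09   0.   ]
dish 0.67 [201. 350.] n 1594 rgb [162. 125.  41.] med [ 0.634 -0.014  0.088] zmax 0.10341161065599364 ext [0.084 0.092 0.042]
   place 0.61 [215.1 349.1] [0.687 0.156 0.   ]
free_pan 0.78 [244. 377.] n 3357 rgb [141. 140. 137.] med [ 0.614 -0.156  0.078] zmax 0.0841922435883962 ext [0.12  0.127 0.009]
   place 0.38 [255.4 236.8] [ 0.418 -0.14   0.079]
```

```bash
python3 - <<'E'
import cv2
a=cv2.imread('pics/top0.png')[245:355,205:445]; b=cv2.imread('pics/side0.png')[225:355,200:440]
cv2.imwrite('pics/crop1.png',cv2.resize(cv2.vconcat([a,b]),None,fx=2.5,fy=2.5,interpolation=cv2.INTER_CUBIC)[:600])
E
```

```text
(no output)
```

View pics/top0.png

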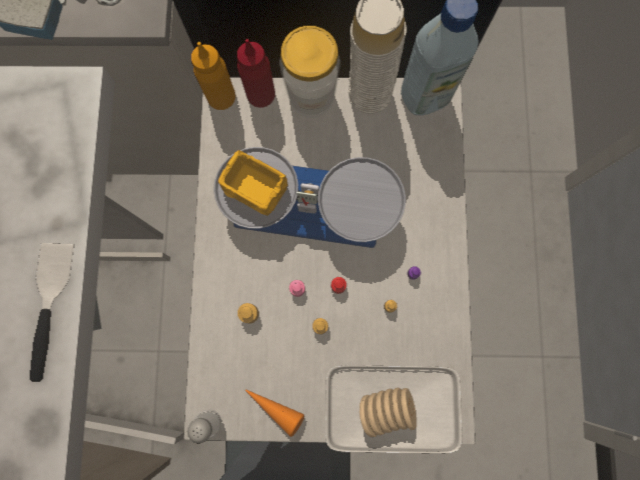

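View pics/crop1.png

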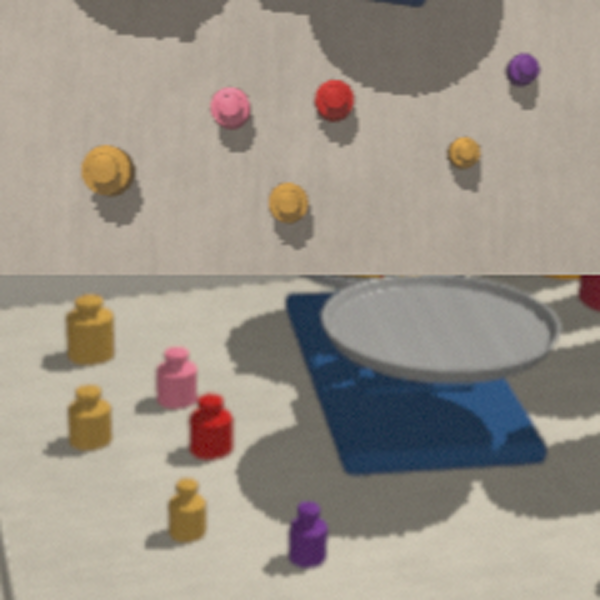

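View pics/side0.png

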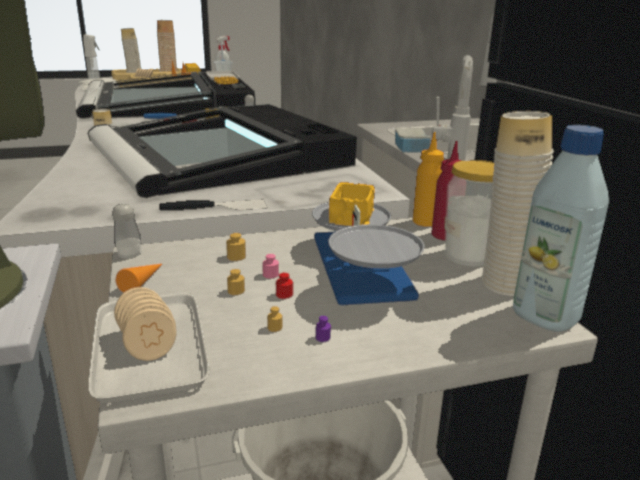

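Top view shows brass large at [314,246], brass medium at [326,320] and brass small at [307,391]. The look-alikes are pink [286,295], red [285,339] and purple [272,414]. By colour and size (heights 43/36/34 mm in the depth data) the two needed are the brass ones at [314,246], 200 g, and [326,320], 100 g. The crop confirms this.

```bash
cat >> h.py <<'E'
def tri(a,ca,b,cb):
    def ray(im,c):
        T=np.array(im['T']); d=T[:3,:3]@np.array([(c[1]-im['cx'])/im['fx'],(c[0]-im['cy'])/im['fy'],1.]); return T[:3,3],d/np.linalg.norm(d)
    (o1,d1),(o2,d2)=ray(a,ca),ray(b,cb)
    s=np.linalg.lstsq(np.stack([d1,-d2],1),o2-o1,rcond=None)[0]
    return (o1+s[0]*d1+o2+s[1]*d2)/2, np.linalg.norm(o1+s[0]*d1-o2-s[1]*d2)
RY=np.array([[0,1,0],[1,0,0],[0,0,-1.]])   # fingers close along y
RX=np.array([[1,0,0],[0,-1,0],[0,0,-1.]])  # closes along y, opposite turn
def yaw(a): c,s=np.cos(a),np.sin(a); return np.array([[c,s,0],[s,-c,0],[0,0,-1.]])
E
python3 - <<'E'
from h import *
np.set_printoptions(precision=4,suppress=True)
t=r.get_image('top'); mt=r.cut_out('weight_200','top'); s=r.get_image('side'); ms=r.cut_out('weight_200','side')
def near(L,c): return min(L,key=lambda o:np.hypot(*(np.array(o['centre'])-c)))
for n,ct,cs in (('200',(314,246),(247,235)),('100',(326,320),(280,235)),('50',(307,391),(318,273))):
    a,b=near(mt,ct),near(ms,cs)
    ca=np.argwhere(a['mask']).mean(0); cb=np.argwhere(b['mask']).mean(0)
    P=cloud(t)[a['mask']]; k=P[P[:,2]>np.nanpercentile(P[:,2],97)-.005]
    print(n,ca,cb,*tri(t,ca,s,cb),'knob',k.mean(0),len(k))
for c,im in (('top',t),('side',s)):
    m=r.cut_out('free_pan',c)[0]['mask']; P=cloud(im)[m]; P=P[~np.isnan(P[:,0])]
    i=np.linalg.norm(P[:,:2]-[.614,-.157],axis=1)
    h=cv2.minEnclosingCircle((P[i<.075,:2]*1000).astype(np.float32)); print(c,'pan',h,'floor',np.median(P[i<.045,2]))
for a in (0,np.pi,np.pi/2,-np.pi/2):
    print(a,[None if q is None else q[5].round(2) for q in (r.solve_ik(p,yaw(a)) for p in ([.438,.018,.012],[.422,-.093,.009],[.614,-.179,.09],[.614,-.135,.09]))])
E
```

```text
200 [312.7173 247.3587] [246.9208 235.8032] [0.4395 0.0207 0.0182] 0.00012376668802743158 knob [0.4391 0.0206 0.0411] 109
100 [325.7692 319.2644] [246.9208 235.8032] [ 0.421  -0.096   0.0717] 0.004288350460252996 knob [ 0.4204 -0.0955  0.0345] 74
50 [305.8772 389.614 ] [319.6306 274.5495] [ 0.4537 -0.2085  0.013 ] 0.00013895970626811628 knob [ 0.454  -0.2085  0.0314] 41
top pan ((612.75, -160.4199676513672), 70.00548553466797) floor 0.07923924768805324
side pan ((612.02197265625, -156.3905029296875), 69.17383575439453) floor 0.07827934364421008
0 [np.float64(-3.1), np.float64(2.92), np.float64(2.86), np.float64(2.93)]
3.141592653589793 [np.float64(0.04), np.float64(-0.22), np.float64(-0.28), np.float64(-0.22)]
1.5707963267948966 [np.float64(1.61), np.float64(1.35), np.float64(1.29), np.float64(1.35)]
-1.5707963267948966 [np.float64(-1.53), np.float64(-1.79), np.float64(-1.85), np.float64(-1.79)]
```

```bash
cat >> h.py <<'E'
PY,PX=yaw(np.pi),yaw(np.pi/2)
def pick(xy,z):
    r.move_ptp([*xy,.12],PY); r.move_l([*xy,z],speed=.12); r.close(50); w=r.current_gripper_width()
    r.move_l([*xy,.16],speed=.15); print('width',w,r.current_gripper_width(),'pad',r.current_finger_force(),'t',r.current_time())
def lower(xy,z):
    r.move_ptp([*xy,.16],PX); r.move_l([*xy,z+.012],speed=.12); r.dwell(.3)
    f0=np.array(r.current_force()); 
    r.move_l([*xy,z+.003],speed=.04)
    for k in np.arange(.002,-.005,-.001):
        r.move_l([*xy,z+k],speed=.02); f=np.array(r.current_force())-f0
        if f[2]>1.0: break
    print('down at',k,f,'t',r.current_time())
E
python3 - <<'E'
from h import *
pick((.4393,.0207),.012)
t=r.get_image('top'); s=r.get_image('side'); 
f=np.vstack([t['frame'][230:345,200:440],s['frame'][150:335,190:430]])
cv2.imwrite('pics/p1.png',cv2.resize(f[:,:,::-1],None,fx=2,fy=2))
E
```

```text
width 0.3518770839223955 0.35245835658555064 pad 49.49595489772037 t 6.55
```

View pics/p1.png

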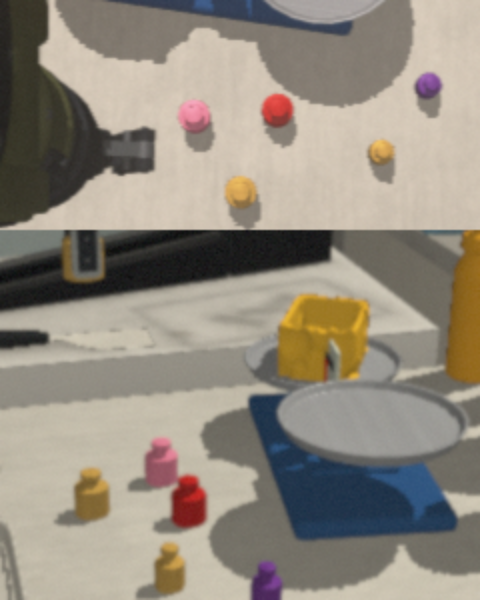

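The 200 g weight hangs upright between the fingers (side crop, about [255,85]). The other weights are undisturbed.

```bash
python3 - <<'E'
from h import *
lower((.6135,-.180),.091)
r.open_gripper(); r.move_l([.6135,-.180,.18],speed=.15)
pick((.4207,-.0955),.009)
s=r.get_image('side'); save(s,'p2.png',(60,350,180,460),2)
print(r.current_time())
E
```

```text
down at 0.0 [-1.38593187  0.45349867  2.00301587] t 9.8333
width 0.2798566918774951 0.28010091989451175 pad 49.03313657126546 t 15.3333
15.3833
```

View pics/p2.png

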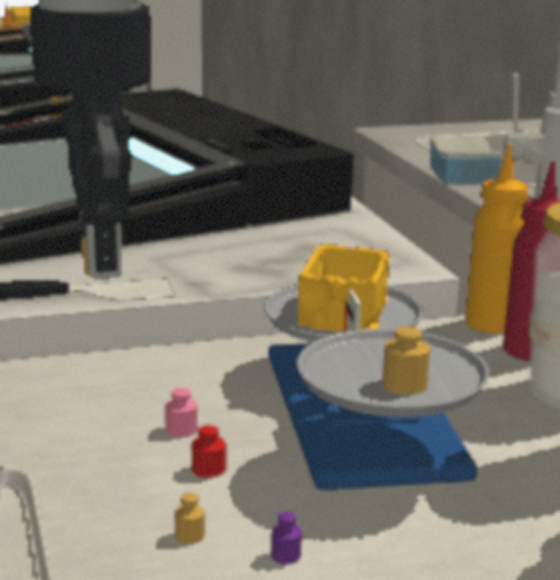

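The 200 g weight stands upright in the pan (crop [362,405]), the 100 g one is in the gripper, and the dish and small weight are where they were.

```bash
python3 - <<'E'
from h import *
lower((.6135,-.134),.088)
r.open_gripper(); r.move_l([.6135,-.134,.20],speed=.12)
r.move_ptp([.40,-.30,.25],PX); r.dwell(1.5)
t=r.get_image('top'); s=r.get_image('side')
f=np.hstack([t['frame'][130:335,205:445],s['frame'][160:365,200:440]])
cv2.imwrite('pics/p3.png',cv2.resize(f[:,:,::-1],None,fx=1.6,fy=1.6))
P=cloud(t); 
for o in r.cut_out('weight_200','top'):
    Q=P[o['mask']]; k=Q[Q[:,2]>np.nanpercentile(Q[:,2],97)-.005]; print(round(o['p'],2),np.round(o['centre']),k.mean(0).round(3))
R=P[130:245,205:410].reshape(-1,3)
for y in (-.158,.012):
    m=(np.hypot(R[:,0]-.6135,R[:,1]-y)<.066); print('pan z',y,np.percentile(R[m,2],[10,25,50]).round(4))
print(r.current_time())
E
```

```text
down at -0.004 [0.57922958 0.15032401 0.89249252] t 19.8667
0.68 [198. 344.] [ 0.613 -0.135  0.103]
0.65 [276. 412.] [ 0.508 -0.247  0.031]
0.59 [201. 375.] [ 0.613 -0.181  0.11 ]
0.55 [287. 294.] [ 0.481 -0.057  0.034]
0.54 [306. 390.] [ 0.454 -0.208  0.031]
0.5 [284. 338.] [ 0.487 -0.124  0.035]
pan z -0.158 [0.067  0.0682 0.0695]
pan z 0.012 [0.0006 0.066  0.073 ]
24.325
```

View pics/p3.png

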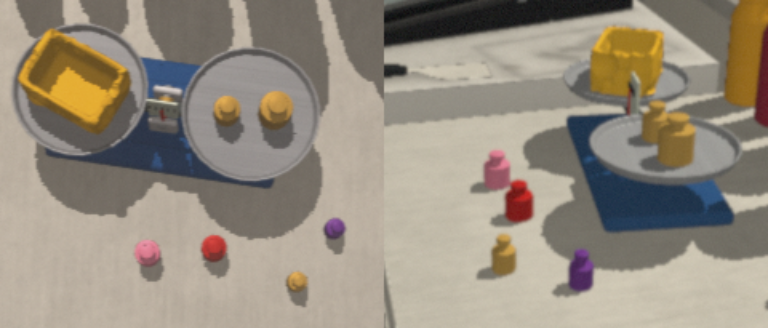

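The picture shows both weights upright in the free pan (crop [110,227] and [108,276]), and its floor now measures about 68–69 mm, so the beam is level. The dish and the small weight have not moved, and the robot is clear.

```bash
python3 -c "
from cell import r
print(r.close_job())"
```

```text
the job is handed in; nothing more can be done
None
```

I set the 200 g and 100 g weights upright in the free pan and handed the job in; in the last pictures the pan floor measured about 68–69 mm (69 mm is level), and the dish and 50 g weight had not been moved.

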